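Dispense one vial with the rocker paddle

TASK

Dispense one vial: press the blue paddle of the vial dispenser all the way down with your fingertips so that the red gate at the other end of the rocker lifts, and keep it down until the front vial has rolled into the catch tray. Then let the paddle come all the way up again, so that the gate shuts and the next vial moves up behind it. Do not touch the vials or the gate, and leave the standing vials and the tube rack where they are.

Things in the scene. Friction and masses are not known exactly. Their poses are not given: they have to be found in the camera images.
- dispenser: fixed bench-top gravity dispenser: metal chute, 88 mm wide over its cheeks, sloping 12 degrees down to its own -x; tray lip at x = -0.17, end plate at x = +0.17; cheeks 48 to 107 mm high, end plate 123, pivot brackets 112. Origin on the bench under the front vial, on the centre line; x uphill, y across, z up. Rocker shaft along y at x = -0.019, z = 0.101; the gate crossbar rises to 125 mm when pressed.
- rocker (a joint): rocker angle, rad: 0 at rest (paddle up, gate shut), growing as the paddle goes down, 0.78 at the stop (fully down). A spring returns it; pressing takes 2 N at first, 4.5 N just before the stop. The front vial comes free at about 0.6 and rolls into the tray in about half a second; a white finger behind it keeps back the rest at every angle above 0.1.
- paddle: blue ribbed paddle, 44 x 44 x 6 mm, on the rocker's uphill arm outside the cheek: x = 0.066, y = -0.078 of the dispenser, free space below. Origin: centre of its top face; z normal to it, x uphill. At rest 136 mm above the bench, uphill edge 22 degrees up; fully pressed 66 mm (70 mm straight below), tilted 22 degrees the other way; half way 7 mm farther uphill. The cheek is 34 mm from its centre.
- gate: red gate plate across the chute, 64 mm wide, on the downhill arm of the rocker; shut, its lower edge stands 25 mm above the chute floor and stops the front vial; it swings up and downhill as the paddle is pressed. Its origin lies on the rocker's shaft, not on the plate.
- tray (a point): centre of the floor of the catch tray at the low end of the chute, 16 mm above the bench; axes as the dispenser's. The tray is 64 mm long, 82 mm wide, its lip 43 mm above the bench; a delivered vial comes to rest against the lip, its origin 11 mm towards -x from this point and 17 mm above it.
- vial1: the front of the four frosted pop-top vials that lie across the chute one behind another: 38 mm thick, 76 mm long, 55 g; origin at its middle, long axis along the dispenser's y. At the start it leans on the gate; this is the one to dispense.
- vial2: the second of the four frosted pop-top vials that lie across the chute one behind another: 38 mm thick, 76 mm long, 55 g; origin at its middle, long axis along the dispenser's y. It must stay in the chute and finally leans on the closed gate.
- vial3: the third of the four frosted pop-top vials that lie across the chute one behind another: 38 mm thick, 76 mm long, 55 g; origin at its middle, long axis along the dispenser's y. It must stay in the chute.
- vial4: the last of the four frosted pop-top vials that lie across the chute one behind another: 38 mm thick, 76 mm long, 55 g; origin at its middle, long axis along the dispenser's y. It must stay in the chute.
- standing_vial: a frosted pop-top vial, 38 mm thick, 76 mm tall, standing on the bench beside the dispenser; origin at the centre of its foot. Bystander.
- amber_green: a small brown injection vial with a green cap, 28 mm thick, 57 mm tall, standing on the bench beside the dispenser; origin at the centre of its foot. Bystander.
- amber_silver: the same brown vial with a silver cap; origin at the centre of its foot. Bystander.
- tube_rack: navy tube rack with blue-capped tubes, 176 x 71 mm, 88 mm tall with the tubes, 0.6 kg, standing on the dispenser's -y side, at least 85 mm from the paddle's edge; origin at the centre of its underside. Bystander.
Mind the look-alikes: they are no part of the job. What is shaped like the vial1 but purple is not meant.

How it is judged (in metres and radians):
On the way, in this order (a step that is already met when the one before it is completed fails the run):
1. the fingers press the paddle down and the gate is lifting (value of joint rocker above 0.35 rad and contact force between the fingers and paddle above 0.3 N).
2. the front vial has rolled into the catch tray while the paddle is still held down (x of vial1 in the frame of tray between -0.035 and 0.03 m and y of vial1 in the frame of tray between -0.02 and 0.02 m and z of vial1 in the frame of tray below 0.035 m and value of joint rocker above 0.45 rad), for 0.1 s.
At the end, for the whole second after the job is handed in: The front vial rests in the catch tray (within 35 mm of its centre, low on its floor); the paddle is up again (rocker below 0.05 rad), the gate shut; the second vial leans on the gate (x = -0.015 to 0.006 of the dispenser), the other two lie behind it, all at rest (x of vial1 in the frame of tray between -0.035 and 0.03 m and y of vial1 in the frame of tray between -0.02 and 0.02 m and z of vial1 in the frame of tray below 0.035 m and value of joint rocker below 0.05 rad and x of vial2 in the frame of dispenser between -0.015 and 0.006 m and z of vial2 in the frame of dispenser between 0.05 and 0.066 m and x of each of vial3, vial4 in the frame of dispenser above 0.015 m and z of each of vial3, vial4 in the frame of dispenser above 0.055 m and linear speed of each of vial1, vial2, vial3, vial4 below 0.03 m/s); the robot touches nothing.
It fails at once if more than one vial passes the gate (x of any of vial2, vial3, vial4 in the frame of dispenser below -0.045 m).
It fails at once if the fingers touch, lift or carry a vial of the dispenser (contact force between the fingers and vial1 above 0.5 N or contact force between the fingers and vial2 above 0.5 N or contact force between the fingers and vial3 above 0.5 N or contact force between the fingers and vial4 above 0.5 N).
It fails at once if the fingers touch the gate (contact force between the fingers and gate above 0.5 N).
It fails at once if a standing vial or the tube rack is moved more than 15 mm or tipped (distance of any of standing_vial, amber_green, amber_silver, tube_rack from where it was at the start of the episode above 0.015 m or angle between any of standing_vial, amber_green, amber_silver, tube_rack's own z axis and vertical above 0.3 rad).
It also fails if it takes over 32 s, if anything falls off the work surface, if the arm or the gripper's body presses on something with over 40 N, if the wrist force passes 120 N, or if a joint passes its speed limit or range.

ROBOT

A 6-joint arm with a two-finger parallel gripper is mounted at the origin on the work surface. World frame = base frame: x ahead of the robot, y to its left, z up, the work surface at z = 0. Lengths are in mm, angles in rad, forces in N, time in s.
With the tool pointing down it reaches from about 400 to 925 mm from the base axis. Payload 12.5 kg.
Tool frame: the origin (TCP) lies midway between the tips of the shut fingers; the grasp point (between the pads) lies 19 mm behind it; z points along the fingers, y is the line along which they close (so a half turn about z gives the same grasp; the last joint's range is limited). The gripper opens to 95 mm and grips with 3 to 60 N. Pads are 20 mm wide; open, the fingers measure 119 mm over their backs; the gripper's body (75 mm by 180 mm) begins 59 mm behind the grasp point.
Start: joints at [-1.329, 0.491, 1.559, -0, 1.092, -0.106], TCP at [213.042, -587.588, 214.661] pointing down, gripper open.
Joint ranges: [-3.1, 3.1], [-0.84, 2.19], [0.05, 2.79], [-1.13, 4.28], [0.06, 2.93], [-2.69, 2.69]. Speed limits (rad/s): [2.22, 2.22, 2.79, 3.14, 3.14, 3.14].

INTERFACE

Orientations are given as [roll, pitch, yaw] about the fixed x, y, z axes, in that order (R = Rz(yaw) Ry(pitch) Rx(roll)).
In Python, from cell import readout, eyes, env gives the robot as it stands.
- The arm moves only by the tool move_arm, never from a script. Its argument "plan" is a list of rows, each a list of 3 entries, a list of its own where there are three numbers: the turn, a rotation vector about the tool's x, y, z in degrees, then the shift along the tool's x, y, z in m, then the gripper command: -1 is shut, 1 is fully open, values between are in proportion. In form: [[[ax, ay, az], [x, y, z], jaw], ...]. A call has 1 to 5 rows; each row is the pose to reach, as a shift and turn from the pose commanded when the call began, along the tool's axes at that moment; what a row does not reach only later rows make up. A row lasts 1/8 s, in which the tool goes at most 62.5 mm and 10.7 degrees, less where a joint would pass 70% of its speed; a pose out of reach is approached as far as the arm can. A call with a gripper value outside its range is refused whole. The fingers move at their own pace and stop on an object; the grip force is fixed at half the most. Time passes only in rows, so rows that repeat a pose let the fingers close. It gives the time, the measured TCP pose, the force, the opening and the grip force at its end, in the units of the state.
- readout.state(): the state, without advancing time (a new reading comes with each control period).
- eyes.read_camera(name): name is "scene" or "top"; returns a dict with "img" (400x640x3 uint8, red, green, blue), "K" (3x3 intrinsics, pixels), "dist" ([k1, k2, p1, p2, k3] as OpenCV has them; the pictures are not rectified), "extrinsics" (4x4, takes a point from camera to world coordinates). Camera axes: x right, y up, looking along -z (the intrinsics and any distortion apply to the point x, -y, -z); pixel columns grow to the right and rows downward; lengths in mm; the calibration is good to about 2 mm. A picture is of the moment at which its call begins. There is no depth.
- env.job_done(): hands the job in; it is judged then, once.
Trained networks look in a picture, given as the dict that the camera call returned (one of the last four; its "shot" number tells which), for a name from the list of things; names that differ only in an ending like _2 or _b are one class to them, and where a whole thing is asked for, a point or a joint stands for the part that bears it (a point fixed in the world has none). Each returns a list of dicts, best first, with "score" (0 to 1); they miss things now and then, are a little off and sometimes report something else, mostly with a low value. They report only what shows in the picture. A call takes as long as a camera call. They do not tell look-alikes from the thing itself.
- eyes.cut_out(picture, name): "mask" (400x640 bool, what is visible of it) and "uv" ([column, row] in pixels, amid what is visible of it).
The state is a dict: "t": time; "joints": joint angles; "qvel": joint speeds; "tau": joint torques, N m; "eef_pos": TCP position; "tcp_rot": TCP orientation; "ft_force": force on the tool from outside, world axes, zero at the start; "moment": the same for the moment, N m; "opening": opening from 0.0 (shut) to 1.0 (fully open); "grip_force": force on a finger pad.
Only numpy, scipy, OpenCV 4.12 (cv2) and the standard library are available. Lean on these libraries where they do the work, as an engineer would, in place of code of your own. Each camera call takes 0.05 s, during which the arm holds its last target. There are 200 camera calls.

## Working session

There is one attempt and no reset: what is moved stays moved. The work goes in short steps, Python scripts to look and compute and a tool call to move; the robot and the scene stay as the last step left them, time stands still between calls to the robot, and variables do not carry over. Pictures are saved under pics/ and viewed, at most 10 in all, crops included, and the job is handed in when it is done.

Besides the shell and the picture viewer there is one more tool, called as name([rows], argument=value, ...), one row to a line, values as JSON. move_arm: Moves the arm, as the interface text tells. Its arguments: {"type":"object","properties":{"plan":{"type":"array","items":{"type":"array"}}},"required":["plan"]}

```bash
mkdir -p pics; cat > h.py <<'E'
import numpy as np, cv2
from cell import readout, eyes, env
def ray(p,uv):
    u=cv2.undistortPoints(np.array([[uv]],float),np.array(p["K"],float),np.array(p["dist"],float))[0,0]
    E=np.array(p["extrinsics"]); d=E[:3,:3]@np.array([u[0],-u[1],-1.]); return E[:3,3],d
def atz(p,uv,z):
    o,d=ray(p,uv); return o+d*(z-o[2])/d[2]
def proj(p,P):
    E=np.array(p["extrinsics"]); c=(np.atleast_2d(P)-E[:3,3])@E[:3,:3]; c=c*[1,-1,-1]
    return cv2.projectPoints(c,np.zeros(3),np.zeros(3),np.array(p["K"],float),np.array(p["dist"],float))[0][:,0]
E
python3 - <<'E'
from h import *
s=readout.state(); print({k:np.round(s[k],3) for k in("t","eef_pos","tcp_rot","opening","ft_force")})
ims=[]
for n in("top","scene"):
    p=eyes.read_camera(n); cv2.imwrite(f"pics/{n}0.png",p["img"][:,:,::-1])
    print(n,np.round(p["extrinsics"],2).tolist())
    for k,z in(("paddle",136),("gate",100),("dispenser",80),("tube_rack",60),("vial1",60),("standing_vial",40),("amber_green",40),("amber_silver",40)):
        for r in eyes.cut_out(p,k)[:5]:
            if r["score"]>.25: print(k,round(r["score"],2),np.round(r["uv"],1),np.round(atz(p,r["uv"],z)[:2]),r["mask"].sum())
E
```

```text
{'t': np.float64(0.0), 'eef_pos': array([ 212.965, -587.331,  214.058]), 'tcp_rot': array([-3.14 , -0.   ,  0.348]), 'opening': np.float64(1.001), 'ft_force': array([-0.151,  0.349, -0.134])}
top [[0.01, 0.99, -0.13, 408.47], [-1.0, 0.01, -0.01, -31.82], [-0.01, 0.13, 0.99, 1100.51], [0.0, 0.0, 0.0, 1.0]]
paddle 0.67 [327.6 182.5] [581. -53.] 428
dispenser 0.97 [361.7 224.6] [ 495. -133.] 4653
tube_rack 0.81 [384.7 132.1] [ 718. -190.] 2683
tube_rack 0.64 [318.5 219.1] [508. -35.] 535
vial1 0.97 [333.9 222.4] [501. -71.] 530
vial1 0.91 [384.6 286.6] [ 356. -187.] 529
vial1 0.7 [439.  295.2] [ 339. -309.] 583
vial1 0.67 [318.5 219.5] [507. -35.] 570
vial1 0.64 [302.1 219.2] [508.   3.] 542
standing_vial 0.6 [308.5 267.8] [396. -13.] 189
amber_green 0.69 [286.4 154.3] [666.  45.] 133
amber_silver 0.45 [256.  216.5] [514. 113.] 107
scene [[0.54, -0.51, 0.67, 1155.59], [0.84, 0.33, -0.42, -407.03], [-0.01, 0.79, 0.61, 644.17], [0.0, 0.0, 0.0, 1.0]]
paddle 0.65 [322.3 204.7] [589. -51.] 346
dispenser 0.94 [280.  228.9] [ 549. -130.] 7176
tube_rack 0.66 [300.3 312.4] [ 744. -195.] 5750
vial1 0.88 [191.  313.6] [ 645. -357.] 850
vial1 0.76 [302.8 196.4] [452. -19.] 253
vial1 0.74 [166.6 227.3] [ 389. -327.] 510
vial1 0.72 [164.8 259.7] [ 487. -359.] 719
vial1 0.63 [319.2 194.1] [465.  19.] 219
standing_vial 0.61 [286.4 183.7] [358. -13.] 272
amber_green 0.56 [380.  250.5] [681.  33.] 281
amber_silver 0.69 [278.6 226.8] [ 498. -109.] 7460
amber_silver 0.59 [360.9 201.5] [522. 101.] 229
```

```bash
python3 - <<'E'
import cv2
a=cv2.imread("pics/top0.png")[90:330,210:510]; cv2.imwrite("pics/topc.png",cv2.resize(a,None,fx=2.5,fy=2.5,interpolation=2))
a=cv2.imread("pics/scene0.png")[130:400,130:450]; cv2.imwrite("pics/scenec.png",cv2.resize(a,None,fx=2.2,fy=2.2,interpolation=2))
E
```

```text
(no output)
```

View pics/topc.png

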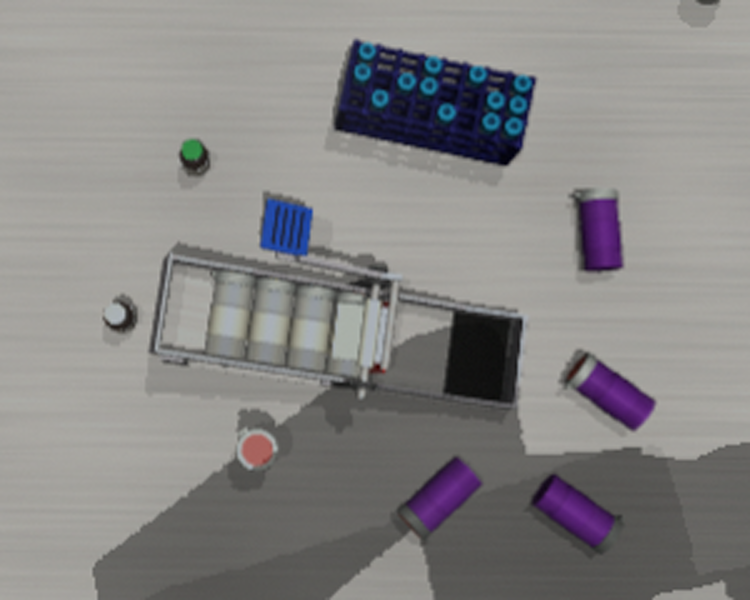

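View pics/scenec.png

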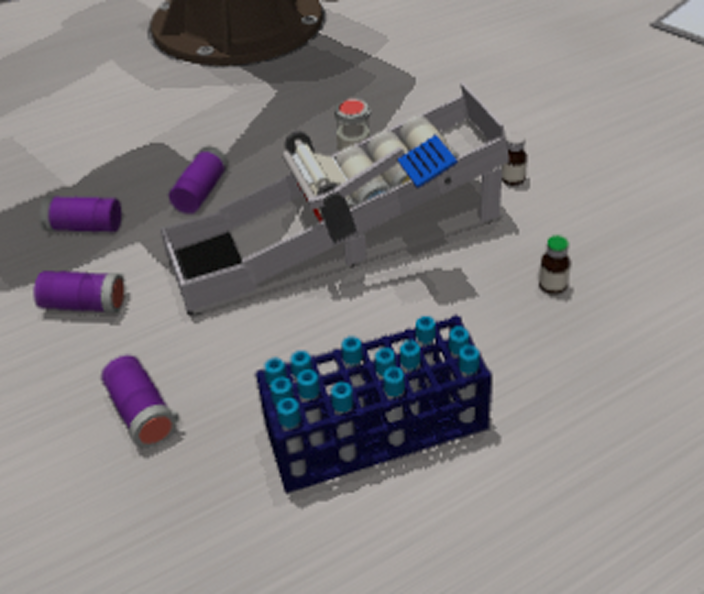

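The top picture shows the dispenser with its uphill end to the left, at about (275,210). The tray is at about (415,232) and the blue paddle at about (325,180), on the +x side facing the rack. The purple vials are look-alikes and not part of the job. The front vial is the pale one next to the gate, at about (349,222). Next I'll fit the dispenser pose.

```bash
python3 - <<'E'
from h import *
from scipy.optimize import least_squares
ps={n:eyes.read_camera(n) for n in("top","scene")}
c={}
A=[];b=[]
for n,p in ps.items():
    h=cv2.cvtColor(p["img"],cv2.COLOR_RGB2HSV); m=((h[...,0]>105)&(h[...,0]<122)&(h[...,1]>180)&(h[...,2]>90)).astype(np.uint8)
    k,l,st,ce=cv2.connectedComponentsWithStats(m); 
    for i in range(1,k):
        if st[i,4]>60: print(n,st[i],ce[i])
    want=(325,180) if n=="top" else (322,203)
    i=1+np.argmin(np.hypot(*(ce[1:]-want).T)+1e3*(st[1:,4]<60)); 
    m2=cv2.morphologyEx((l==i).astype(np.uint8),cv2.MORPH_CLOSE,np.ones((5,5)))
    r=cv2.minAreaRect(cv2.findContours(m2,0,2)[0][0]); print(n,r)
    c[n]=np.array(ce[i]); o,d=ray(p,c[n]); d/=np.linalg.norm(d); M=np.eye(3)-np.outer(d,d); A.append(M); b.append(M@o)
print("paddle tri",np.linalg.lstsq(np.vstack(A),np.hstack(b),rcond=None)[0])
# outer corners seen in top: endplate top, lip
full=lambda x,y:(210+x/2.5,90+y/2.5)
obs=[("top",(170,44,123),None)]
p=ps["top"]
pts=np.array([[.17,-.044,.123],[.17,.044,.123],[-.17,-.044,.043],[-.17,.044,.043],[.066,-.078,.136]])*1e3
uv=np.array([full(172,247),full(153,353),full(523,314),full(516,405),c["top"]])
s=ps["scene"]; pts2=np.array([[-.17,-.044,.043],[-.17,.044,.043],[.17,-.044,.123],[.066,-.078,.136]])*1e3
f2=lambda x,y:(130+x/2.2,130+y/2.2)
uv2=np.array([f2(191,281),f2(164,232),f2(505,138),c["scene"]])
def W(q,P):
    C,S=np.cos(q[2]),np.sin(q[2]); return P@np.array([[C,-S,0],[S,C,0],[0,0,1]]).T+[q[0],q[1],0]
f=lambda q:np.r_[(proj(p,W(q,pts))-uv).ravel(),(proj(s,W(q,pts2))-uv2).ravel()]
r=least_squares(f,[510,-100,1.6],loss="soft_l1"); print(r.x,np.round(r.fun,1)); q=r.x
for nm,P in dict(paddle=[66,-78,136],pressed=[66,-78,66],half=[73,-78,101],gate=[-40,0,110],rackside=[66,-185,0]).items(): print(nm,np.round(W(q,np.array(P,float))))
E
```

```text
top [ 536  114   89   52 1551] [578.6756931  139.87362992]
top [536 153  74  14 148] [573.03378378 159.73648649]
top [529 157  73  14 181] [565.17679558 162.86740331]
top [315 170  20  22 266] [324.09398496 180.7481203 ]
top [  0 359  19  41 757] [  9.04359313 379.42536328]
top ((324.3399658203125, 180.61997985839844), (17.819091796875, 19.516149520874023), 8.130102157592773)
scene [399  69  66  24 523] [431.2332696  81.208413 ]
scene [311 192  27  23 297] [323.72727273 202.88215488]
scene [  0 370  88  30 666] [ 56.11561562 387.93993994]
scene ((323.76922607421875, 202.6538543701172), (15.254256248474121, 21.63330841064453), 56.3099365234375)
paddle tri [585.19567161 -45.29865707 135.64297382]
[ 500.25261265 -100.83576492    1.44343523] [-3.9  1.1 -2.4 -1.8  1.4 -0.4  0.1  0.4 -0.2 -0.5 -5.   2.8 -2.1 -0.8
  0.8 -5.9  0.   0.1]
paddle [586. -45. 136.]
pressed [586. -45.  66.]
half [587. -38. 101.]
gate [ 495. -141.  110.]
rackside [692. -59.   0.]
```

The paddle triangulates to (585, -45, 136), which agrees with the model, and the dispenser yaw is about 82.7°. I'll shut the fingers, align the tool and move over the paddle at a safe height.

move_arm([
  [[0,0,9],[0.048,-0.034,0],-1],
  [[0,0,18],[0.096,-0.068,0],-1],
  [[0,0,27],[0.144,-0.102,0],-1],
  [[0,0,27],[0.192,-0.136,0],-1],
  [[0,0,27],[0.24,-0.17,0],-1],
])

```text
t: 1.62
eef_pos: [381.6, -344.4, 214.9]
tcp_rot: [3.141, -0.001, -0.124]
ft_force: [1.0, 0.2, 0.5]
opening: 0.531
grip_force: 0.0
```

move_arm([
  [[0,0,0],[0.028,-0.054,0],-1],
  [[0,0,0],[0.056,-0.108,0],-1],
  [[0,0,0],[0.084,-0.162,0],-1],
  [[0,0,0],[0.112,-0.216,0],-1],
  [[0,0,0],[0.14,-0.27,0],-1],
])

```text
t: 2.25
eef_pos: [553.9, -93.4, 214.9]
tcp_rot: [3.141, -0.001, -0.123]
ft_force: [0.9, -0.7, 0.4]
opening: 0.027
grip_force: 0.0
```

move_arm([
  [[0,0,0],[0.014,-0.027,0.01],-1],
  [[0,0,0],[0.028,-0.054,0.02],-1],
  [[0,0,0],[0.028,-0.054,0.03],-1],
  [[0,0,0],[0.028,-0.054,0.03],-1],
])

```text
t: 2.75
eef_pos: [586.7, -45.4, 183.9]
tcp_rot: [3.141, 0.002, -0.123]
ft_force: [0.5, 0.5, 0.2]
opening: 0.007
grip_force: 0.0
```

```bash
python3 - <<'E'
from h import *
print(readout.state()["eef_pos"])
o=[]
for n,(u,v) in(("top",(325,180)),("scene",(322,195))):
    a=eyes.read_camera(n)["img"][v-60:v+60,u-80:u+80,::-1]; o.append(cv2.resize(a,None,fx=2.5,fy=2.5,interpolation=2))
cv2.imwrite("pics/c1.png",np.hstack(o))
E
```

```text
[586.69062674 -45.41037501 183.85464282]
```

View pics/c1.png

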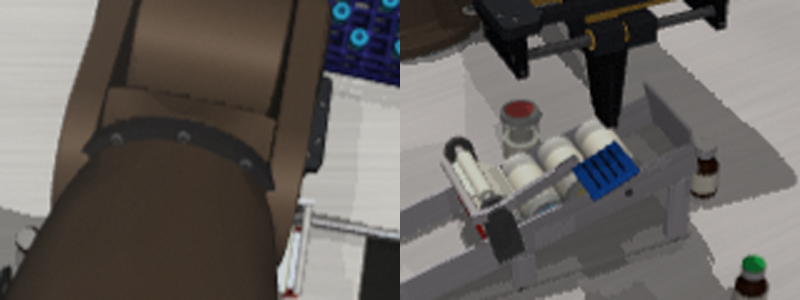

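In the scene view the closed fingertips, at about (606,128) in the crop, sit over the paddle at about (606,170). They're clear of the cheek, so I'll press.

move_arm([
  [[0,0,0],[0,0,0.035],-1],
  [[0,0,0],[0,0,0.06],-1],
  [[0,0,0],[0,0,0.085],-1],
  [[0,0,0],[0,0,0.105],-1],
  [[0,0,0],[0,0,0.112],-1],
])

```text
t: 3.48
eef_pos: [587.3, -46.2, 72.7]
tcp_rot: [3.141, -0.0, -0.125]
ft_force: [-0.8, -1.6, 5.6]
opening: 0.005
grip_force: 2.2
```

move_arm([
  [[0,0,0],[0,0,0.001],-1],
  [[0,0,0],[0,0,0.002],-1],
  [[0,0,0],[0,0,0.002],-1],
  [[0,0,0],[0,0,0.002],-1],
  [[0,0,0],[0,0,0.002],-1],
])

```text
t: 4.1
eef_pos: [587.6, -45.3, 71.5]
tcp_rot: [3.141, -0.001, -0.124]
ft_force: [-0.6, -1.8, 5.9]
opening: 0.007
grip_force: 2.2
```

```bash
python3 - <<'E'
from h import *
o=[]
for n,(u,v) in(("top",(380,220)),("scene",(270,205))):
    p=eyes.read_camera(n); a=p["img"][v-60:v+60,u-80:u+80,::-1]; o.append(cv2.resize(a,None,fx=2.5,fy=2.5,interpolation=2))
cv2.imwrite("pics/c2.png",np.hstack(o))
E
```

```text
(no output)
```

View pics/c2.png

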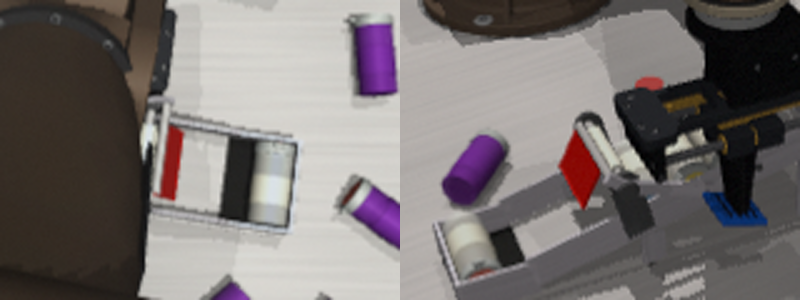

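The front vial lies in the tray against the lip, at about (270,190) in the left crop, and the red gate is up with the paddle still held down. I'll hold a moment longer, then release smoothly.

move_arm([
  [[0,0,0],[0,0,0],-1],
  [[0,0,0],[0,0,0],-1],
  [[0,0,0],[0,0,-0.01],-1],
  [[0,0,0],[0,0,-0.025],-1],
  [[0,0,0],[0,0,-0.04],-1],
])

```text
t: 4.82
eef_pos: [587.4, -45.2, 112.1]
tcp_rot: [3.141, -0.0, -0.123]
ft_force: [0.2, -2.0, 2.2]
opening: 0.005
grip_force: 1.1
```

move_arm([
  [[0,0,0],[0,0,-0.015],-1],
  [[0,0,0],[0,0,-0.03],-1],
  [[0,0,0],[0,0,-0.06],-1],
  [[0,0,0],[0,0,-0.1],-1],
  [[0,0,0],[0,0,-0.14],-1],
])

```text
t: 5.45
eef_pos: [587.0, -45.0, 252.2]
tcp_rot: [-3.141, 0.001, -0.124]
ft_force: [0.8, 0.1, -0.3]
opening: 0.005
grip_force: 0.0
```

move_arm([
  [[0,0,0],[0.03,0,0],-1],
  [[0,0,0],[0.08,0,0],-1],
  [[0,0,0],[0.13,0,0],-1],
  [[0,0,0],[0.15,0,0],-1],
  [[0,0,0],[0.15,0,0],-1],
])

```text
t: 6.08
eef_pos: [736.6, -63.6, 249.7]
tcp_rot: [-3.141, 0.001, -0.123]
ft_force: [-0.0, 0.6, 0.1]
opening: 0.004
grip_force: 0.0
```

```bash
python3 - <<'E'
from h import *
o=[]
for n,(u,v) in(("top",(350,220)),("scene",(270,205))):
    p=eyes.read_camera(n); a=p["img"][v-60:v+60,u-80:u+80,::-1]; o.append(cv2.resize(a,None,fx=2.5,fy=2.5,interpolation=2))
cv2.imwrite("pics/c3.png",np.hstack(o)); print(readout.state()["ft_force"])
E
```

```text
[-0.03158262 -0.5768343   0.13453156]
```

View pics/c3.png

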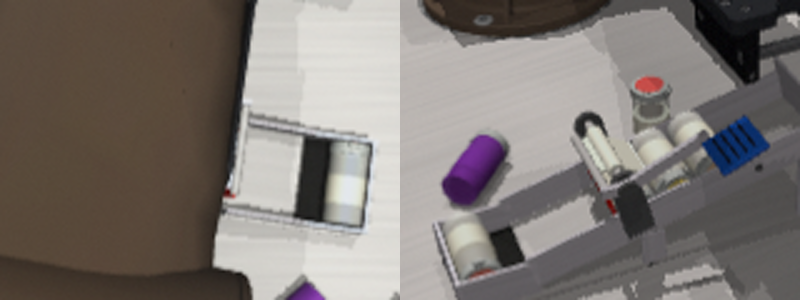

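The paddle is up, the gate is shut, vial1 is in the tray and the next vials have moved up. I'll let things settle and check the vial positions once.

move_arm([
  [[0,0,0],[0,0,0],-1],
  [[0,0,0],[0,0,0],-1],
  [[0,0,0],[0,0,0],-1],
  [[0,0,0],[0,0,0],-1],
  [[0,0,0],[0,0,0],-1],
])

```text
t: 6.8
eef_pos: [736.2, -63.6, 250.7]
tcp_rot: [3.141, -0.0, -0.123]
ft_force: [0.1, 0.1, 0.5]
opening: 0.006
grip_force: 0.0
```

```bash
python3 - <<'E'
from h import *
p=eyes.read_camera("scene"); a=cv2.imread("pics/scene0.png")
o=[cv2.resize(i[140:260,240:400],None,fx=2.5,fy=2.5,interpolation=2) for i in(a,p["img"][:,:,::-1])]
cv2.imwrite("pics/c4.png",np.hstack(o))
C,S=np.cos(1.4434),np.sin(1.4434)
for x in(-4,34,73,111):
    print(x,proj(p,[500.3+C*x,-100.8+S*x,58+x*.2126+19]))
E
```

```text
-4 [[279.54979874 213.80867673]]
34 [[295.52529984 206.29800803]]
73 [[311.66512477 198.71407874]]
111 [[327.13315199 191.44957386]]
```

View pics/c4.png

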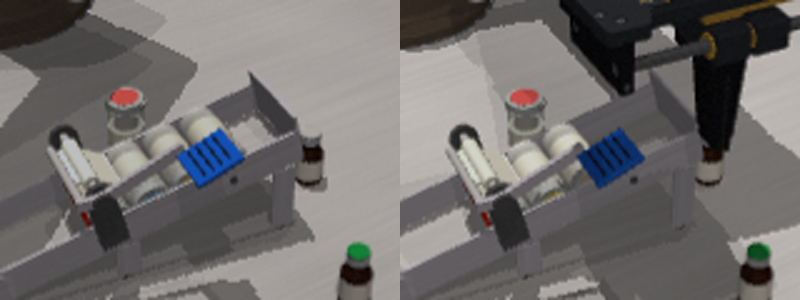

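The scene before (left) and after (right) match: the paddle is back at rest and the gate is shut. The vials sit in the first three chute slots, with the fourth slot empty, and the bystanders haven't moved.

```bash
python3 -c "
from cell import env
print(env.job_done())"
```

```text
the job is handed in; nothing more can be done
None
```

I dispensed one vial and handed the job in: vial1 lies in the catch tray, the paddle is up, the gate is shut and the remaining vials have moved up behind it; the judge returned no verdict.

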